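# Level the tilting scrap bin and sweep the offcuts into it

### The arm

A 6-joint arm with a two-finger parallel gripper is mounted at the origin on the work surface. World frame = base frame: x ahead of the robot, y to its left, z up, the work surface at z = 0. Lengths are in m, angles in degrees, forces in N, time in s.
With the tool pointing down it reaches from about 0.35 to 0.725 m from the base axis. Payload 4.3 kg.
Tool frame: the origin (TCP) lies on the centre line of the jaws, within the pads' length; the fingertips stand 14 mm ahead of it and the grasp point (between the pads) lies 5 mm behind it (ctrl.nose_length is the distance from the TCP to the fingertips, in m); z points along the fingers, y is the line along which they close (so a half turn about z gives the same grasp; the last joint's range is limited). The gripper opens to 85 mm and grips with 20 to 120 N. Pads are 22 mm wide; open, the fingers measure 114 mm over their backs; the gripper's body (76 mm by 85 mm) begins 54 mm behind the grasp point. The pads swing forward as they close: fully open they stand 13 mm farther back than shut.
Start: joints at [-79.372, 21.618, 4.641, 73.018, 0, 83.68], TCP at [0.168, -0.55, 0.245] pointing down, gripper open.
Joint ranges: [-156.06, 156.06], [-48.1, 94.91], [-58.44, 69.94], [-101.28, 121.22], [-78.64, 73.56], [-180, 180]. Speed limits (degrees/s): [147.25, 147.25, 180, 180, 180, 180].

### API

Orientations are given as [roll, pitch, yaw] about the fixed x, y, z axes, in that order (R = Rz(yaw) Ry(pitch) Rx(roll)).
In Python, from workcell import ctrl gives the robot as it stands.
- The arm moves only by the tool move_arm, never from a script. Its argument "series" is a list that holds one entry, the list of rows, each a list of 6 numbers: the shift along the tool's x, y, z in mm, then the turn, a rotation vector about the tool's x, y, z in degrees. A call has 1 to 20 rows; each row shifts and turns the commanded pose from where the row before left it, along the tool's axes as they then stand; what a row does not reach is not made up. A row lasts 1/12 s, in which the tool goes at most 41.7 mm and 7.16 degrees, less where a joint would pass 70% of its speed; a pose out of reach is approached as far as the arm can. A call with a gripper value outside its range is refused whole. "grip" is the closure in counts, from 0 (fully open) to 255 (shut), set as the call begins (left out, the last holds). The fingers move at their own pace and stop on an object; "newtons" is the grip in N (left out, the last holds). Time passes only in rows, so rows that do not move let the fingers close. It gives the time, the measured TCP pose, the force, the opening and the grip force at its end, in the units of the state.
- ctrl.sense(): the state, without advancing time (a new reading comes with each control period).
- ctrl.grab_frame(name): name is "scene" or "top" or "wrist"; returns the picture (480x640x3 uint8, blue, green, red); there is no depth.
- ctrl.camera_params(name): a dict with "intrinsics" (3x3 intrinsics, pixels), "dist_coeffs" ([k1, k2, p1, p2, k3] as OpenCV has them; the pictures are not rectified), "R" (3x3) and "t" (3): a world point X has camera coordinates R X + t; the wrist camera has in their place "tool_from_camera" (4x4, takes a point from camera to tool coordinates, whose origin is the TCP and whose axes are the flange's). Camera axes: x right, y down, z forward; pixel columns grow to the right and rows downward; lengths in m; the calibration is good to about 2 mm. A picture is of the moment at which its call begins: read the wrist's pose just before it. camera_params takes no time and is no camera call.
- ctrl.hand_in(): hands the job in; it is judged then, once.
The state is a dict: "t": time; "joints": joint angles; "joint_velocities": joint speeds; "joint_efforts": joint torques, N m; "ee_pos": TCP position; "tcp_rot": TCP orientation; "ft_force": force on the tool from outside, world axes, zero at the start; "moment": the same for the moment, N m; "finger_gap": finger opening in m; "grip_force": force on a finger pad.
Only numpy, scipy, OpenCV 4.12 (cv2) and the standard library are available. Lean on these libraries where they do the work, as an engineer would, in place of code of your own. Each camera call takes 0.05 s, during which the arm holds its last target. There are 200 camera calls.

### The job

Beside the raised white deck a steel offcut bin hangs tipped on its side pivots: with the fingers closed, press down its raised edge next to the deck until the bin is fully level, then sweep the three wood offcuts across the deck and over its open edge, so that all three lie inside the bin. Only push with the fingers: do not pick up or carry any offcut, and leave the brass discs and everything else on the bench and deck where they are. Finish with the bin still level and the hand clear.

Things in the scene. Friction and masses are not known exactly. Their poses are not given: they have to be found in the camera images.
- station: Fixed deck; place and yaw vary. Origin on the bench under its centre; x along its length, z up. White top 280 (x) by 220 mm (y), 100 mm above the bench. The edge at y = -110 mm is open, towards the bin; on the other three an aluminium strip stands 8 mm wide, 8 mm high. Steel brackets at x = +-146, y = -190 mm, 36 mm wide in y and 112 mm high, carry the bin.
- bin (a joint): Tilt of the steel bin about a level pivot axis along the station's x through its point (0, -190, 97) mm. 0 = level (hard stop), at most 0.8 rad; grows as the edge next to the deck rises. Starts at 0.45 to 0.7, the raised edge blocking the way off the deck. A stiff pivot keeps it where it is left; about 3 to 8 N pressed down on that edge turns it towards 0.
- bin_mouth (a point): Middle of the bin's mouth, on the pivot axis, turning with the bin: axes like the station's when level, z out of the mouth. Mouth 250 mm (x) by 150 mm (y), bin 64 mm deep inside, long walls sloping in to an 80 mm wide floor. When level, the rim is 3 mm below the deck top and 5 mm from the deck's open edge.
- bin_edge (a point): Place to press: middle of the upper face of the flat flange along the bin's edge next to the deck. Flange 20 mm wide (55 to 75 mm from the pivot axis towards the deck), as long as the bin, level with the rim. The point turns with the bin.
- offcut_a: Loose hardwood offcut block, dark brown wood, 44 x 30 x 16 mm high (body x, y, z), 10 to 21 g, lying flat on the deck. Origin: centre of its underside as it starts (z 100 mm).
- offcut_b: Loose hardwood offcut block, medium brown wood, 40 x 28 x 16 mm high (body x, y, z), 10 to 21 g, lying flat on the deck. Origin: centre of its underside as it starts (z 100 mm).
- offcut_c: Loose hardwood offcut block, reddish brown wood, 46 x 26 x 16 mm high (body x, y, z), 10 to 21 g, lying flat on the deck. Origin: centre of its underside as it starts (z 100 mm).
- disc_a: Brass gauge disc, 30 mm diameter, 8 mm high, loose on the deck near the strip far from the bin. Origin: centre of underside. Leave it.
- disc_b: Brass gauge disc, 36 mm diameter, 8 mm high, loose on the deck near the strip far from the bin. Origin: centre of underside. Leave it.
- disc_c: Brass gauge disc, 40 mm diameter, 8 mm high, loose on the bench. Origin: centre of underside. Leave it.
- paddle: Bare pale hinoki paddle head, 150 mm round, 6 mm thick, with a tongue reaching 160 mm from its centre along -x, lying on the bench. Origin: under the round's centre. Leave it.
- squeegee: Blue plastic squeegee lying on the bench, T-shaped, 140 mm long (x from -75 to 65 mm), blade 130 mm wide, 14 mm high. Leave it.
- press_block: Heavy chromed press block on the bench, 70 x 70 x 45 mm with a 12 mm high stud on top. Origin: centre of underside. Leave it.

How it is judged:
By the outcome, as a careful person would: the job done as asked, in the order asked, and still so for the second after the job is handed in, with the robot touching nothing.
It also fails if it takes over 67 s, if anything falls off the work surface, if the arm or the gripper's body presses on something with over 40 N, if the wrist force passes 120 N, or if a joint passes its speed limit or range.

## Working session

There is one attempt and no reset: what is moved stays moved. The work goes in short steps, Python scripts to look and compute and a tool call to move; the robot and the scene stay as the last step left them, time stands still between calls to the robot, and variables do not carry over. Pictures are saved under pics/ and viewed, at most 10 in all, crops included, and the job is handed in when it is done.

Besides the shell and the picture viewer there is one more tool, called after ">>>" as a command line: name --argument value ..., lists and objects as JSON in quotes. move_arm: Moves the arm, as the interface text tells. Its arguments: {"type":"object","properties":{"series":{"type":"array","items":{"type":"array","items":{"type":"array","items":{"type":"number"}}}},"grip":{"type":"number"},"newtons":{"type":"number"}},"required":["series"]}

```bash
mkdir -p pics; ls
python3 - <<'E'
from workcell import ctrl
import cv2
s=ctrl.sense(); print(s)
for n in("top","scene"):
    cv2.imwrite(f"pics/{n}0.png",ctrl.grab_frame(n)); p=ctrl.camera_params(n); print(n,p)
print(ctrl.camera_params("wrist"),ctrl.nose_length)
E
```

```text
pics
{'t': 0.0, 'joints': array([-7.93724200e+01,  2.16648250e+01,  4.55991705e+00,  7.30175785e+01,
        1.57613775e-03,  8.36816015e+01]), 'joint_velocities': array([ 0.01727027,  0.08551963, -0.03454756,  0.0428414 , -0.11110504,
       -0.01424457]), 'joint_efforts': array([ 1.00778394e-03, -4.63604915e+01,  2.69875932e+01,  2.07673351e-02,
       -3.98959185e-05, -2.05654075e-06]), 'ee_pos': array([ 0.16750169, -0.54938649,  0.24431129]), 'tcp_rot': array([-1.79878431e+02, -1.50466124e-02,  1.69459609e+01]), 'ft_force': array([-0.58694257, -0.96844613, -0.32912794]), 'moment': array([-0.02171927, -0.02692677,  0.00244178]), 'grip_force': 0.0, 'finger_gap': 0.08496841715452084}
top {'intrinsics': array([[459.12124834,   0.        , 319.9071542 ],
       [  0.        , 459.12124834, 235.27992991],
       [  0.        ,   0.        ,   1.        ]]), 'dist_coeffs': array([-0.06778686,  0.        ,  0.        ,  0.        ,  0.        ]), 'R': array([[-0.15694862, -0.98758628, -0.00636229],
       [-0.96362239,  0.15454501, -0.21805441],
       [ 0.2163308 , -0.02809249, -0.97591
[... 453 characters left out ...]
07 , -0.81122064]]), 't': array([ 0.27264467, -0.28376938,  1.30310881])}
{'intrinsics': array([[383.54140621,   0.        , 319.87216097],
       [  0.        , 383.54140621, 243.54397775],
       [  0.        ,   0.        ,   1.        ]]), 'dist_coeffs': array([-0.07128557,  0.        ,  0.        ,  0.        ,  0.        ]), 'tool_from_camera': array([[ 2.02133011e-04, -9.56043280e-01, -2.93225522e-01,
         7.40979432e-02],
       [ 9.99999883e-01,  3.22377081e-04, -3.61747007e-04,
         1.07232922e-03],
       [ 4.40374982e-04, -2.93225414e-01,  9.56043233e-01,
        -1.28120531e-01],
       [ 0.00000000e+00,  0.00000000e+00,  0.00000000e+00,
         1.00000000e+00]])} 0.014
```

View pics/top0.png

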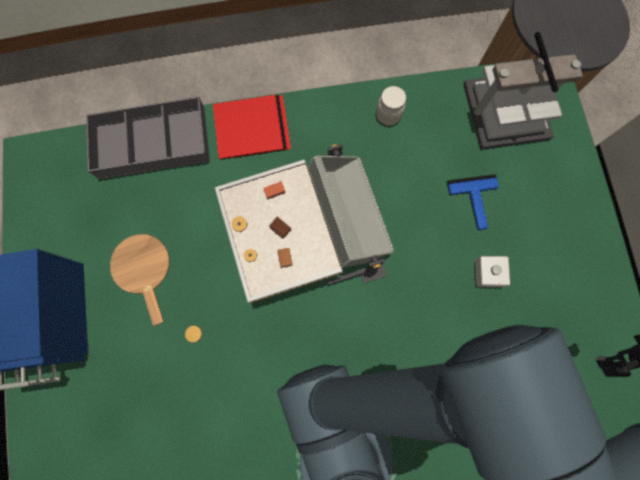

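View pics/scene0.png

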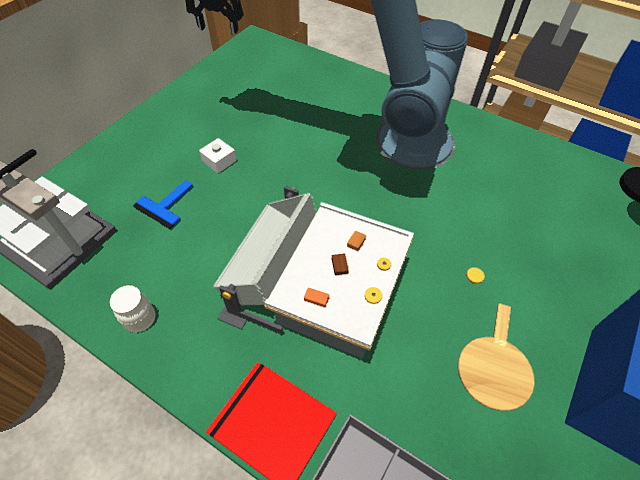

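The top view shows the white deck (corners about (216,187), (305,162), (342,270), (249,299)), the three offcuts near (274,190), (280,227), (285,258), discs near (239,223), (250,255), and the tipped bin to the right. I'll enlarge it for accurate pixel positions.

Run:
```python
import cv2
a=cv2.imread("pics/top0.png")[145:310,205:400]; cv2.imwrite("pics/top0c.png",cv2.resize(a,(780,660),interpolation=cv2.INTER_CUBIC)[:600])
a=cv2.imread("pics/scene0.png")[180:365,210:420]; cv2.imwrite("pics/scene0c.png",cv2.resize(a,None,fx=3.2,fy=3.2,interpolation=cv2.INTER_CUBIC))
a=cv2.imread("pics/top0.png")[150:305,205:400]; cv2.imwrite("pics/top0c.png",cv2.resize(a,None,fx=3.8,fy=3.8,interpolation=cv2.INTER_CUBIC))
```

```text
(no output)
```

View pics/top0c.png

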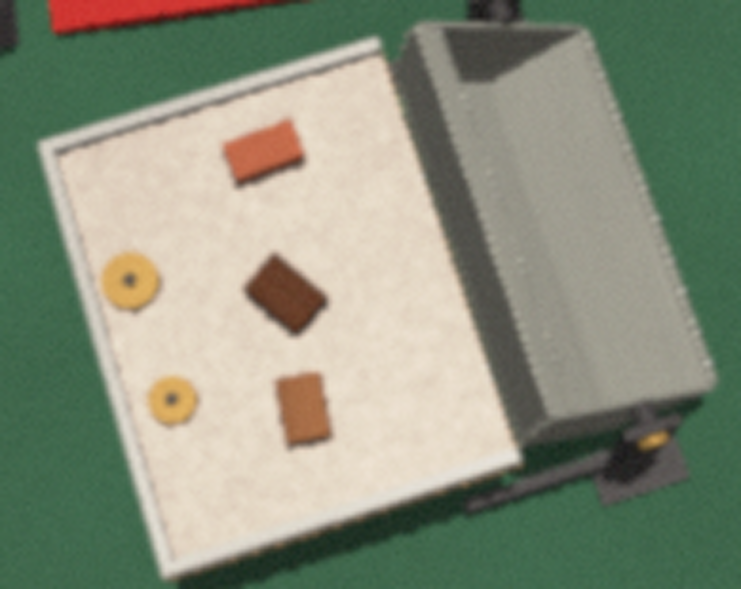

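View pics/scene0c.png

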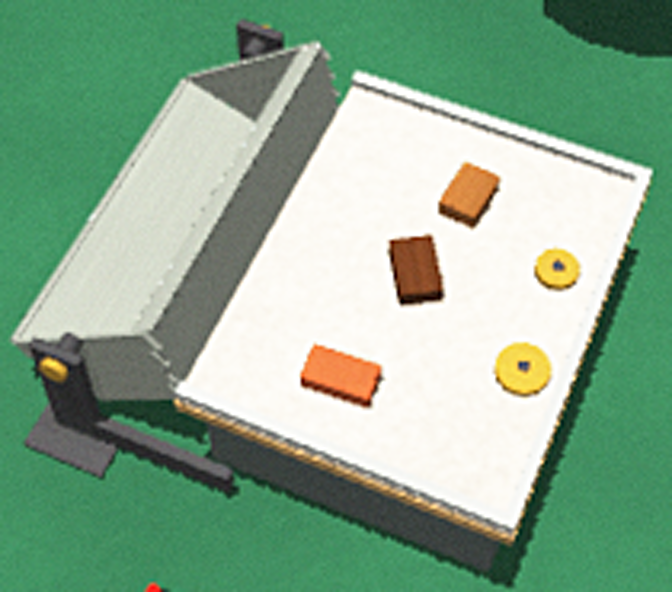

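```bash
cat > h.py <<'E'
from workcell import ctrl
import numpy as np, cv2, json
from scipy.optimize import least_squares
from scipy.spatial.transform import Rotation as Ro
P={n:ctrl.camera_params(n) for n in("top","scene")}
def proj(n,X):
    p=P[n]; return cv2.projectPoints(np.atleast_2d(X).astype(float),cv2.Rodrigues(p["R"])[0],p["t"],p["intrinsics"],p["dist_coeffs"])[0][:,0]
def ray(n,px,z):
    p=P[n]; u=cv2.undistortPoints(np.array(px,float).reshape(-1,1,2),p["intrinsics"],p["dist_coeffs"])[:,0]
    d=np.c_[u,np.ones(len(u))]@p["R"]; c=-p["R"].T@p["t"]
    return c+d*((z-c[2])/d[:,2])[:,None]
def S(st,X):  # station (m) -> world
    X=np.atleast_2d(X).astype(float); c,s=np.cos(st[2]),np.sin(st[2])
    return np.c_[st[0]+c*X[:,0]-s*X[:,1],st[1]+s*X[:,0]+c*X[:,1],X[:,2]]
def Sinv(st,W):
    W=np.atleast_2d(W); c,s=np.cos(st[2]),np.sin(st[2]); d=W[:,:2]-st[:2]
    return np.c_[c*d[:,0]+s*d[:,1],-s*d[:,0]+c*d[:,1]]
tc=lambda l:np.array(l,float)/3.8+[205,150]
sc=lambda l:np.array(l,float)/3.2+[210,180]
E
cat > m.py <<'E'
from h import *
T=tc([(38,145),(378,38),(168,578),(521,455)])
Sc=sc([(514,540),(178,402),(652,172),(355,74)])
M=np.array([(.14,.11,.108),(.14,-.11,.108),(-.14,.11,.108),(-.14,-.11,.108)])
w=ray("top",T,.108); ws=ray("scene",Sc,.108); print(np.round(w,4),np.round(ws,4))
for e in(0,.008):
    Me=M+np.sign(M)*[e,0,0]; Me[:,1]+=np.where(M[:,1]>0,e,0)
    f=lambda v:np.r_[proj("top",S(v,Me))-T,proj("scene",S(v,Me))-Sc].ravel()
    r=least_squares(f,[w[:,0].mean(),w[:,1].mean(),.2],loss="soft_l1"); print(e,r.x,r.cost,np.round(f(r.x).reshape(-1,2),1).tolist())
    if e==0 or r.cost<best: best,st=r.cost,r.x
np.save("st.npy",st)
A={"a":([(274,254),(328,296),(297,334),(245,290)],[(390,240),(432,236),(441,292),(400,297)]),
"b":([(277,378),(322,373),(330,436),(288,446)],[(466,163),(499,178),(476,219),(440,207)]),
"c":([(223,150),(294,120),(303,158),(238,185)],[(314,345),(382,362),(372,399),(303,378)])}
for k,(a,b) in A.items():
    for n,px in(("top",tc(a)),("scene",sc(b))):
        q=Sinv(st,ray(n,px,.116 if n=="top" else .112)); print(k,n,np.round(q.mean(0)*1e3),np.round(q*1e3).tolist())
for k,a,b in(("dA",(172,400),(557,266)),("dB",(130,281),(523,367))):
    print(k,np.round(Sinv(st,np.r_[ray("top",tc([a]),.108),ray("scene",sc([b]),.108)])*1e3).tolist())
# bin tilt: near-deck edge end corners in top view
for th in(.45,.5,.55,.6,.65,.7):
    E=np.array([(s*.125,-.19+r*np.cos(th),.097+r*np.sin(th)) for s in(1,-1) for r in(.075,-.075)])
    print(th,np.round((proj("top",S(st,E))-[205,150])*3.8).tolist(),np.round((proj("scene",S(st,E))-[210,180])*3.2).tolist())
E
python3 m.py
```

```text
[[ 0.6641  0.2054  0.108 ]
 [ 0.6996 -0.0126  0.108 ]
 [ 0.388   0.1586  0.108 ]
 [ 0.427  -0.0568  0.108 ]] [[ 0.6732  0.2109  0.108 ]
 [ 0.7066 -0.0035  0.108 ]
 [ 0.3919  0.1641  0.108 ]
 [ 0.4285 -0.0528  0.108 ]]
0 [0.546589   0.07654289 0.16592309] 10.149973980884766 [[-1.3, -0.8], [-1.8, -1.0], [-1.6, -0.8], [-0.7, 0.3], [0.4, -3.7], [-1.0, -2.8], [-0.6, -0.9], [-0.4, -0.9]]
0.008 [0.54821536 0.07080646 0.16709639] 27.82781801797976 [[-3.2, -3.8], [-0.6, -5.0], [-1.5, 2.7], [2.9, 2.4], [0.1, 0.8], [-5.8, -0.1], [1.2, -3.2], [-1.6, -3.9]]
a top [ -4. -10.] [[22.0, -10.0], [-14.0, -33.0], [-30.0, -9.0], [6.0, 13.0]]
a scene [-1. -8.] [[-13.0, -31.0], [-27.0, -6.0], [11.0, 14.0], [24.0, -8.0]]
b top [-74.   1.] [[-52.0, 11.0], [-57.0, -15.0], [-95.0, -8.0], [-92.0, 17.0]]
b scene [-71.   4.] [[-92.0, -7.0], [-89.0, 18.0], [-51.0, 15.0], [-51.0, -10.0]]
c top [ 84. -24.] [[94.0, -0.0], [99.0, -47.0], [74.0, -45.0], [70.0, -2.0]]
c scene [ 87. -21.] [[78.0, -44.0], [72.0, -1.0], [98.0, 3.0], [102.0, -41.0]]
dA [[-43.0, 74.0], [-40.0, 76.0]]
dB [[36.0, 78.0], [39.0, 80.0]]
0.45 [[397.0, 36.0], [596.0, 12.0], [532.0, 420.0], [731.0, 368.0]] [[164.0, 349.0], [-7.0, 326.0], [329.0, 61.0], [166.0, 63.0]]
0.5 [[399.0, 33.0], [593.0, 15.0], [535.0, 418.0], [728.0, 370.0]] [[161.0, 345.0], [-4.0, 330.0], [327.0, 57.0], [169.0, 67.0]]
0.55 [[402.0, 30.0], [590.0, 18.0], [538.0, 416.0], [724.0, 372.0]] [[158.0, 341.0], [-1.0, 333.0], [324.0, 53.0], [172.0, 70.0]]
0.6 [[405.0, 28.0], [587.0, 21.0], [542.0, 414.0], [721.0, 374.0]] [[154.0, 338.0], [3.0, 336.0], [322.0, 49.0], [174.0, 74.0]]
0.65 [[408.0, 24.0], [583.0, 23.0], [545.0, 412.0], [717.0, 376.0]] [[151.0, 334.0], [7.0, 340.0], [319.0, 45.0], [177.0, 77.0]]
0.7 [[412.0, 21.0], [580.0, 26.0], [550.0, 409.0], [712.0, 378.0]] [[147.0, 330.0], [10.0, 343.0], [316.0, 41.0], [180.0, 80.0]]
```

>>> move_arm --series '[[[0, 0, 0, 0, 0, -6.9], [0, 0, 0, 0, 0, -6.9], [0, 0, 0, 0, 0, -6.9], [0, 0, 0, 0, 0, -6.9], [0, 0, 0, 0, 0, -6.9], [0, 0, 0, 0, 0, -6.9], [0, 0, 0, 0, 0, -6.9], [0, 0, 0, 0, 0, -6.9], [0, 0, 0, 0, 0, -6.9], [0, 0, 0, 0, 0, -6.9], [0, 0, 0, 0, 0, -6.9], [0, 0, 0, 0, 0, -6.7], [0, 0, 0, 0, 0, 0]]]' --grip 255 --newtons 60

```text
t: 1.18
ee_pos: [0.1675, -0.5497, 0.2448]
tcp_rot: [-180.0, -0.1, 99.7]
ft_force: [0.3, -0.1, -0.2]
finger_gap: -0.0001
grip_force: 0.0
```

```bash
cat > g.py <<'E'
from h import *
import sys
def go(x,y,ztip):  # station mm -> tool shift mm
    st=np.load("st.npy"); s=ctrl.sense(); w=S(st,[x/1e3,y/1e3,ztip/1e3+.014])[0]
    R=Ro.from_euler("xyz",s["tcp_rot"],degrees=True)
    here=Sinv(st,s["ee_pos"])[0]*1e3
    tgt=Ro.from_euler("xyz",[180,0,90+np.degrees(st[2])],degrees=True)
    print("t%.2f"%s["t"],"here",np.round(here,1),"tip z",round(s["ee_pos"][2]*1e3-14,1),"F",np.round(s["ft_force"],1),"gap",round(s["finger_gap"],3))
    print("shift",np.round(R.inv().apply(w-s["ee_pos"])*1e3,1),"turn",np.round((R.inv()*tgt).as_rotvec(degrees=True),2))
if __name__=="__main__": go(*map(float,sys.argv[1:4]))
E
python3 g.py 0 -138 170
```

```text
t1.18 here [-477.3 -555. ] tip z 230.8 F [ 0.3 -0.1 -0.2] gap -0.0
shift [415.7 478.3  61.2] turn [-0.   -0.06  0.15]
```

>>> move_arm --series '[[[20.8, 23.9, 0, 0, 0, 0], [20.8, 23.9, 0, 0, 0, 0], [20.8, 23.9, 0, 0, 0, 0], [20.8, 23.9, 0, 0, 0, 0], [20.8, 23.9, 0, 0, 0, 0], [20.8, 23.9, 0, 0, 0, 0], [20.8, 23.9, 0, 0, 0, 0], [20.8, 23.9, 0, 0, 0, 0], [20.8, 23.9, 0, 0, 0, 0], [20.8, 23.9, 0, 0, 0, 0], [20.8, 23.9, 0, 0, 0, 0], [20.8, 23.9, 0, 0, 0, 0], [20.8, 23.9, 0, 0, 0, 0], [20.8, 23.9, 0, 0, 0, 0], [20.8, 23.9, 0, 0, 0, 0], [20.8, 23.9, 0, 0, 0, 0], [20.8, 23.9, 0, 0, 0, 0], [20.8, 23.9, 0, 0, 0, 0], [20.8, 23.9, 0, 0, 0, 0], [20.8, 23.9, 0, 0, 0, 0]]]'

```text
t: 2.85
ee_pos: [0.5706, -0.0591, 0.245]
tcp_rot: [-180.0, -0.0, 99.4]
ft_force: [0.0, -0.6, 0.2]
finger_gap: -0.0
grip_force: 0.0
```

```bash
python3 g.py 0 -138 148
```

```text
t2.85 here [   1.3 -137.7] tip z 231.0 F [ 0.  -0.6  0.2] gap -0.0
shift [-0.3 -1.2 83. ] turn [-0.03 -0.   -0.14]
```

>>> move_arm --series '[[[0, 0, 20, 0, 0, 0], [0, 0, 20, 0, 0, 0], [0, 0, 20, 0, 0, 0], [0, 0, 15, 0, 0, 0], [0, 0, 5, 0, 0, 0], [0, 0, 3, 0, 0, 0], [0, 0, 3, 0, 0, 0], [0, 0, 3, 0, 0, 0], [0, 0, 3, 0, 0, 0], [0, 0, 0, 0, 0, 0]]]'

```text
t: 3.68
ee_pos: [0.5707, -0.0596, 0.1546]
tcp_rot: [179.8, -0.1, 99.5]
ft_force: [-0.5, 2.8, 3.6]
finger_gap: -0.0
grip_force: 1.3
```

```bash
python3 g.py 0 -133 98; python3 -c "
from h import *
a=ctrl.grab_frame('top')[150:305,205:400]; cv2.imwrite('pics/p1.png',cv2.resize(a,None,fx=3.8,fy=3.8,interpolation=2))"
```

```text
t3.68 here [   1.3 -138.3] tip z 140.6 F [-0.5  2.8  3.6] gap -0.0
shift [ 5.2 -1.4 42.6] turn [ 0.15 -0.09  0.04]
```

View pics/p1.png

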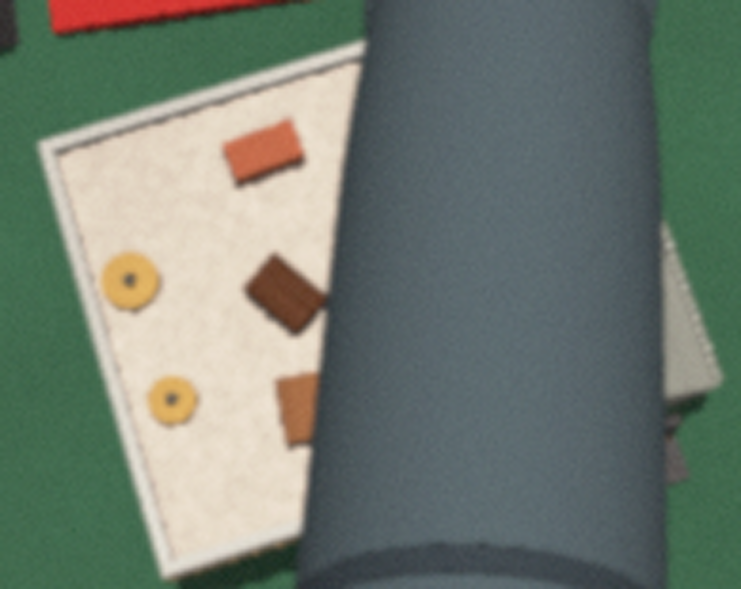

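The picture shows the arm hiding the bin, the deck contents unmoved; the force readings confirm contact with the flange. Press on.

>>> move_arm --series '[[[0.4, 0, 3, 0, 0, 0], [0.4, 0, 3, 0, 0, 0], [0.4, 0, 3, 0, 0, 0], [0.4, 0, 3, 0, 0, 0], [0.4, 0, 3, 0, 0, 0], [0.4, 0, 3, 0, 0, 0], [0.4, 0, 3, 0, 0, 0], [0.4, 0, 3, 0, 0, 0], [0.4, 0, 3, 0, 0, 0], [0.4, 0, 3, 0, 0, 0], [0.4, 0, 2, 0, 0, 0], [0.4, 0, 2, 0, 0, 0], [0, 0, 2, 0, 0, 0], [0, 0, 0, 0, 0, 0]]]'

```text
t: 4.9
ee_pos: [0.5694, -0.0553, 0.1169]
tcp_rot: [180.0, -0.1, 99.6]
ft_force: [1.2, 0.6, 2.0]
finger_gap: -0.0001
grip_force: 1.2
```

```bash
python3 g.py 0 -133 97
```

```text
t4.90 here [   0.7 -133.8] tip z 102.9 F [1.2 0.6 2. ] gap -0.0
shift [ 0.8 -0.7  5.9] turn [ 0.02 -0.06  0.06]
```

>>> move_arm --series '[[[0, 0, 1, 0, 0, 0], [0, 0, 1, 0, 0, 0], [0, 0, 1, 0, 0, 0], [0, 0, 1, 0, 0, 0], [0, 0, 1, 0, 0, 0], [0, 0, 0.5, 0, 0, 0], [0, 0, 0, 0, 0, 0]]]'

```text
t: 5.48
ee_pos: [0.5693, -0.0552, 0.1118]
tcp_rot: [180.0, -0.1, 99.6]
ft_force: [1.2, 2.0, 5.2]
finger_gap: 0.0002
grip_force: 2.3
```

>>> move_arm --series '[[[0, 0, 0.5, 0, 0, 0], [0, 0, 0.5, 0, 0, 0], [0, 0, 0.5, 0, 0, 0], [0, 0, 0, 0, 0, 0]]]'

```text
t: 5.82
ee_pos: [0.5693, -0.0551, 0.111]
tcp_rot: [180.0, -0.1, 99.6]
ft_force: [-1.2, 4.2, 9.9]
finger_gap: 0.0002
grip_force: 4.7
```

>>> move_arm --series '[[[0, 0, 0.5, 0, 0, 0], [0, 0, 0.5, 0, 0, 0], [0, 0, 0.5, 0, 0, 0], [0, 0, 0, 0, 0, 0]]]'

```text
t: 6.15
ee_pos: [0.5694, -0.0552, 0.1109]
tcp_rot: [179.9, -0.0, 99.6]
ft_force: [-4.7, 5.2, 18.1]
finger_gap: -0.0
grip_force: 9.2
```

>>> move_arm --series '[[[0, 0, -5, 0, 0, 0], [0, 0, -20, 0, 0, 0], [0, 0, -20, 0, 0, 0], [20, 0, 0, 0, 0, 0], [30, 0, 0, 0, 0, 0], [35, 0, 0, 0, 0, 0], [35, 0, 0, 0, 0, 0], [30, 0, 0, 0, 0, 0], [17, 0, 0, 0, 0, 0], [0, 0, 0, 0, 0, 0], [0, 0, 0, 0, 0, 0]]]'

```text
t: 7.07
ee_pos: [0.5406, 0.109, 0.1529]
tcp_rot: [-179.9, 0.1, 99.6]
ft_force: [0.1, 0.3, -0.3]
finger_gap: 0.0002
grip_force: 0.0
```

```bash
python3 g.py -2 34 104; python3 -c "
from h import *
a=ctrl.grab_frame('scene')[180:365,210:420]; cv2.imwrite('pics/p2.png',cv2.resize(a,None,fx=3.2,fy=3.2,interpolation=2))"
```

```text
t7.07 here [-0.6 33. ] tip z 138.9 F [ 0.1  0.3 -0.3] gap 0.0
shift [ 1.  -1.4 34.9] turn [-0.13  0.08  0.14]
```

View pics/p2.png

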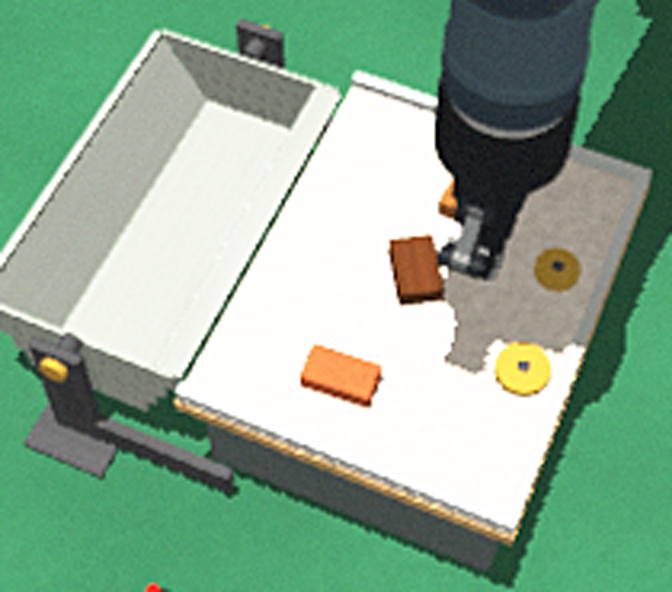

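The bin now looks level (its rim is flush with the deck edge, from (335,95) to (185,375)), and the fingers stand behind offcut a. Next: lower and sweep.

>>> move_arm --series '[[[0, -1.4, 12, 0, 0, 0], [0, 0, 13, 0, 0, 0], [0, 0, 8, 0, 0, 0], [0, 0, 2, 0, 0, 0], [-5, 0, 0, 0, 0, 0], [-7, 0, 0, 0, 0, 0], [-7, 0, 0, 0, 0, 0], [-7, 0, 0, 0, 0, 0], [-7, 0, 0, 0, 0, 0], [-7, 0, 0, 0, 0, 0], [-7, 0, 0, 0, 0, 0], [-7, 0, 0, 0, 0, 0], [-7, 0, 0, 0, 0, 0], [-7, 0, 0, 0, 0, 0], [-7, 0, 0, 0, 0, 0], [-7, 0, 0, 0, 0, 0]]]'

```text
t: 8.45
ee_pos: [0.5538, 0.0271, 0.1188]
tcp_rot: [-180.0, 0.0, 99.5]
ft_force: [0.2, 0.3, -0.9]
finger_gap: 0.0002
grip_force: 0.0
```

```bash
python3 g.py -2 -146 104; python3 -c "
from h import *
cv2.imwrite('pics/p3.png',ctrl.grab_frame('wrist'))"
```

```text
t8.45 here [ -1. -50.] tip z 104.8 F [ 0.2  0.3 -0.9] gap 0.0
shift [-96.   -1.    0.8] turn [-0.    0.    0.04]
```

View pics/p3.png

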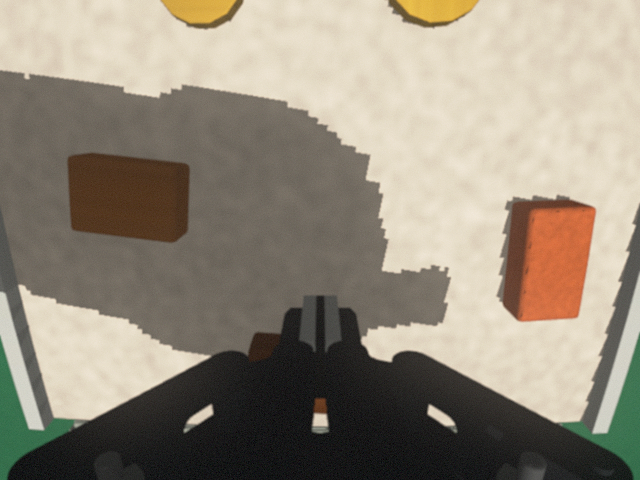

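Wrist view: offcut a is just ahead of the fingers (left end at (250,355), about 24 mm left of centre, so well centred), b and c untouched. Continue the sweep.

>>> move_arm --series '[[[-7, 0, 0, 0, 0, 0], [-7, 0, 0, 0, 0, 0], [-7, 0, 0, 0, 0, 0], [-7, 0, 0, 0, 0, 0], [-7, 0, 0, 0, 0, 0], [-7, 0, 0, 0, 0, 0], [-7, 0, 0, 0, 0, 0], [-7, 0, 0, 0, 0, 0], [-7, 0, 0, 0, 0, 0], [-7, 0, 0, 0, 0, 0], [-7, 0, 0, 0, 0, 0], [-7, 0, 0, 0, 0, 0], [-7, 0, 0, 0, 0, 0], [-5, 0, 0, 0, 0, 0], [0, 0, 0, 0, 0, 0], [0, 0, 0, 0, 0, 0]]]'

```text
t: 9.83
ee_pos: [0.5697, -0.0671, 0.1188]
tcp_rot: [180.0, -0.0, 99.5]
ft_force: [-0.3, -0.2, 0.1]
finger_gap: 0.0002
grip_force: 0.0
```

```bash
python3 g.py -72 37 138
```

```text
t9.83 here [  -1.  -145.5] tip z 104.8 F [-0.3 -0.2  0.1] gap 0.0
shift [182.5 -71.  -33.2] turn [ 0.   -0.01  0.01]
```

>>> move_arm --series '[[[0, 0, -15, 0, 0, 0], [0, 0, -18, 0, 0, 0], [20, -8, 0, 0, 0, 0], [30, -12, 0, 0, 0, 0], [35, -14, 0, 0, 0, 0], [35, -14, 0, 0, 0, 0], [35, -13, 0, 0, 0, 0], [27, -10, 0, 0, 0, 0], [0, 0, 0, 0, 0, 0], [0, 0, 0, 0, 0, 0]]]'

```text
t: 10.67
ee_pos: [0.4685, 0.1022, 0.1519]
tcp_rot: [-180.0, 0.0, 99.8]
ft_force: [1.0, -0.0, -0.7]
finger_gap: 0.0003
grip_force: 0.0
```

```bash
python3 g.py -72 37 104.5; python3 -c "
from h import *
a=ctrl.grab_frame('scene')[180:365,210:420]; cv2.imwrite('pics/p4.png',cv2.resize(a,None,fx=3.2,fy=3.2,interpolation=2))"
```

```text
t10.67 here [-72.8  38.2] tip z 137.9 F [ 1.  -0.  -0.7] gap 0.0
shift [-1.2  0.8 33.4] turn [-0.    0.01  0.24]
```

View pics/p4.png

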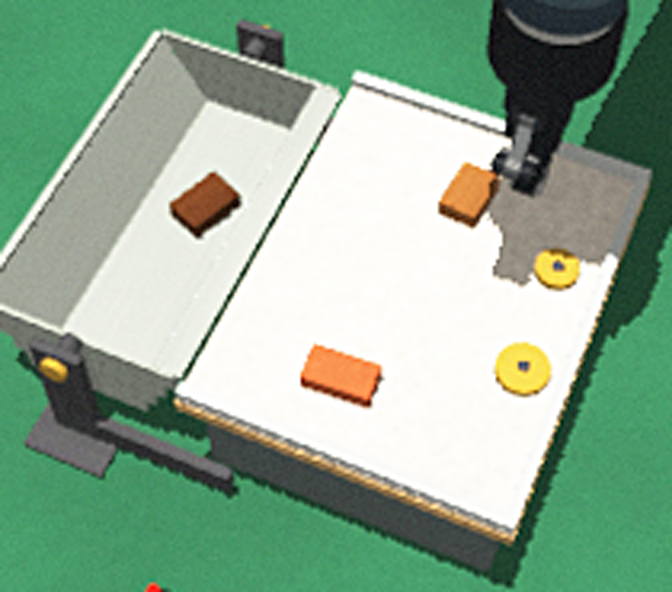

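Offcut a lies in the bin at (205,203), the bin is still level, and the fingers are behind b. Lower and sweep b.

>>> move_arm --series '[[[0, 0, 12, 0, 0, 0], [0, 0, 12, 0, 0, 0], [0, 0, 7, 0, 0, 0], [0, 0, 2.4, 0, 0, 0], [-5, 0, 0, 0, 0, 0], [-7, 0, 0, 0, 0, 0], [-7, 0, 0, 0, 0, 0], [-7, 0, 0, 0, 0, 0], [-7, 0, 0, 0, 0, 0], [-7, 0, 0, 0, 0, 0], [-7, 0, 0, 0, 0, 0], [-7, 0, 0, 0, 0, 0], [-7, 0, 0, 0, 0, 0], [-7, 0, 0, 0, 0, 0], [-7, 0, 0, 0, 0, 0], [-7, 0, 0, 0, 0, 0], [-7, 0, 0, 0, 0, 0], [-7, 0, 0, 0, 0, 0], [-7, 0, 0, 0, 0, 0], [-7, 0, 0, 0, 0, 0]]]'

```text
t: 12.38
ee_pos: [0.4878, -0.0084, 0.1184]
tcp_rot: [180.0, 0.0, 99.5]
ft_force: [-0.9, 0.0, 0.3]
finger_gap: -0.0003
grip_force: 0.0
```

>>> move_arm --series '[[[-7, 0, 0, 0, 0, 0], [-7, 0, 0, 0, 0, 0], [-7, 0, 0, 0, 0, 0], [-7, 0, 0, 0, 0, 0], [-7, 0, 0, 0, 0, 0], [-7, 0, 0, 0, 0, 0], [-7, 0, 0, 0, 0, 0], [-7, 0, 0, 0, 0, 0], [-7, 0, 0, 0, 0, 0], [-7, 0, 0, 0, 0, 0], [-4, 0, 0, 0, 0, 0], [0, 0, 0, 0, 0, 0], [0, 0, -15, 0, 0, 0], [0, 0, -19, 0, 0, 0], [0, 0, 0, 0, 0, 0]]]'

```text
t: 13.63
ee_pos: [0.5018, -0.081, 0.1553]
tcp_rot: [179.8, 0.1, 99.6]
ft_force: [0.7, -0.2, -0.4]
finger_gap: 0.0001
grip_force: 0.0
```

```bash
python3 g.py 85 24 138
```

```text
t13.63 here [ -70.2 -148. ] tip z 141.3 F [ 0.7 -0.2 -0.4] gap 0.0
shift [171.8 155.3   3.6] turn [0.25 0.11 0.06]
```

>>> move_arm --series '[[[17.2, 15.5, 0, 0, 0, 0], [17.2, 15.5, 0, 0, 0, 0], [17.2, 15.5, 0, 0, 0, 0], [17.2, 15.5, 0, 0, 0, 0], [17.2, 15.5, 0, 0, 0, 0], [17.2, 15.5, 0, 0, 0, 0], [17.2, 15.5, 0, 0, 0, 0], [17.2, 15.5, 0, 0, 0, 0], [17.2, 15.5, 0, 0, 0, 0], [17.2, 15.5, 0, 0, 0, 0], [0, 0, 0, 0, 0, 0], [0, 0, 0, 0, 0, 0]]]'

```text
t: 14.63
ee_pos: [0.6243, 0.1158, 0.1514]
tcp_rot: [-180.0, 0.0, 99.7]
ft_force: [-0.7, -0.8, 0.3]
finger_gap: 0.0002
grip_force: 0.0
```

```bash
python3 g.py 86 24 104.5; python3 -c "
from h import *
a=ctrl.grab_frame('scene')[180:365,210:420]; cv2.imwrite('pics/p5.png',cv2.resize(a,None,fx=3.2,fy=3.2,interpolation=2))"
```

```text
t14.63 here [83.1 25.8] tip z 137.4 F [-0.7 -0.8  0.3] gap 0.0
shift [-1.8  2.9 32.9] turn [-0.04  0.01  0.16]
```

View pics/p5.png

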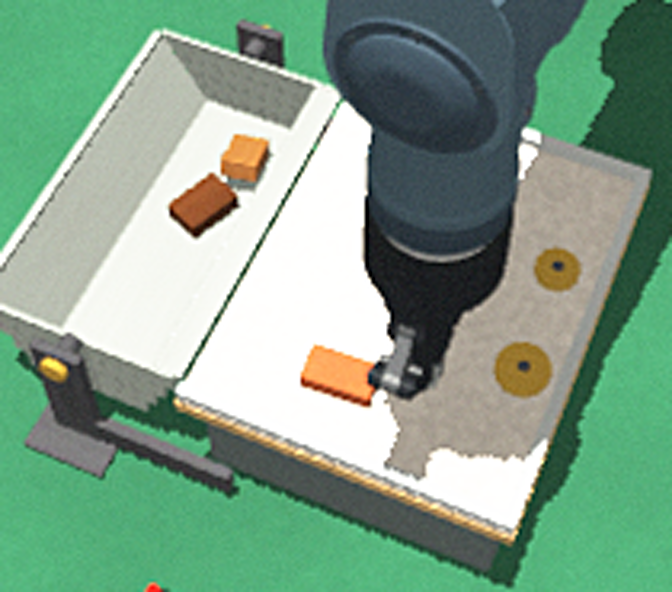

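Offcut b is in the bin at (245,158) next to a; the fingers are behind c. Lower and sweep c.

>>> move_arm --series '[[[0, 2.5, 12, 0, 0, 0], [0, 0, 12, 0, 0, 0], [0, 0, 7, 0, 0, 0], [0, 0, 2, 0, 0, 0], [-5, 0, 0, 0, 0, 0], [-7, 0, 0, 0, 0, 0], [-7, 0, 0, 0, 0, 0], [-7, 0, 0, 0, 0, 0], [-7, 0, 0, 0, 0, 0], [-7, 0, 0, 0, 0, 0], [-7, 0, 0, 0, 0, 0], [-7, 0, 0, 0, 0, 0], [-7, 0, 0, 0, 0, 0], [-7, 0, 0, 0, 0, 0], [0, 0, 0, 0, 0, 0]]]'

```text
t: 15.93
ee_pos: [0.6383, 0.0465, 0.1194]
tcp_rot: [180.0, 0.0, 99.5]
ft_force: [-0.4, 0.4, 0.2]
finger_gap: -0.0005
grip_force: 0.0
```

```bash
python3 g.py 86 -146 104.5; python3 -c "
from h import *
a=ctrl.grab_frame('scene')[180:365,210:420]; cv2.imwrite('pics/p6.png',cv2.resize(a,None,fx=3.2,fy=3.2,interpolation=2))"
```

```text
t15.93 here [ 85.5 -44.8] tip z 105.4 F [-0.4  0.4  0.2] gap -0.001
shift [-101.2    0.6    0.9] turn [ 0.    0.04 -0.04]
```

View pics/p6.png

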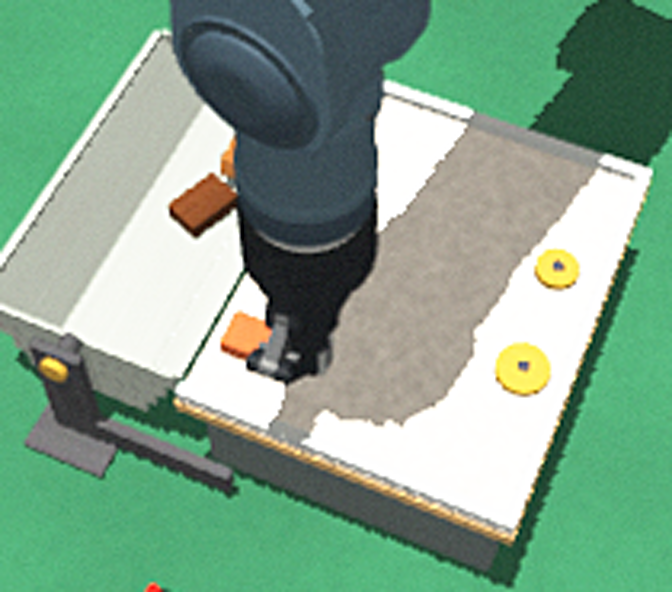

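Offcut c is ahead of the fingers at (243,335), still well aligned. Finish the sweep and retreat; the final check will be numeric, as the viewing budget is used.

>>> move_arm --series '[[[-7, 0, 0, 0, 0, 0], [-7, 0, 0, 0, 0, 0], [-7, 0, 0, 0, 0, 0], [-7, 0, 0, 0, 0, 0], [-7, 0, 0, 0, 0, 0], [-7, 0, 0, 0, 0, 0], [-7, 0, 0, 0, 0, 0], [-7, 0, 0, 0, 0, 0], [-7, 0, 0, 0, 0, 0], [-7, 0, 0, 0, 0, 0], [-7, 0, 0, 0, 0, 0], [-7, 0, 0, 0, 0, 0], [-7, 0, 0, 0, 0, 0], [-7, 0, 0, 0, 0, 0], [-5, 0, 0, 0, 0, 0], [0, 0, 0, 0, 0, 0], [0, 0, 0, 0, 0, 0]]]'

```text
t: 17.4
ee_pos: [0.6551, -0.0538, 0.1193]
tcp_rot: [-180.0, -0.0, 99.5]
ft_force: [0.0, 0.7, -0.4]
finger_gap: -0.0001
grip_force: 0.0
```

>>> move_arm --series '[[[0, 0, -15, 0, 0, 0], [0, 0, -25, 0, 0, 0], [0, 0, -35, 0, 0, 0], [0, 0, -35, 0, 0, 0], [-15, -20, 0, 0, 0, 0], [-20, -30, 0, 0, 0, 0], [-20, -30, 0, 0, 0, 0], [-20, -30, 0, 0, 0, 0], [-20, -30, 0, 0, 0, 0], [-20, -30, 0, 0, 0, 0], [-20, -30, 0, 0, 0, 0], [-20, -30, 0, 0, 0, 0], [-20, -30, 0, 0, 0, 0], [-20, -30, 0, 0, 0, 0], [-20, -30, 0, 0, 0, 0], [-20, -30, 0, 0, 0, 0], [0, 0, 0, 0, 0, 0], [0, 0, 0, 0, 0, 0]]]'

```text
t: 18.9
ee_pos: [0.348, -0.3441, 0.2296]
tcp_rot: [180.0, 0.0, 99.4]
ft_force: [-0.4, 0.4, 0.4]
finger_gap: -0.0001
grip_force: 0.0
```

```bash
cat > c.py <<'E'
from h import *
st=np.load("st.npy"); print(ctrl.sense()["t"],ctrl.sense()["ee_pos"])
cur={n:ctrl.grab_frame(n) for n in("top","scene")}
M=np.array([(.14,.11,.108),(.14,-.265,.1),(-.14,-.265,.1),(-.14,.11,.108)])
for n,im in cur.items():
    ref=cv2.imread(f"pics/{n}0.png"); 
    for lab,i in(("start",ref),("now",im)):
        h=cv2.cvtColor(i,cv2.COLOR_BGR2HSV); m=((h[...,0]<22)&(h[...,1]>110)).astype(np.uint8)
        roi=np.zeros_like(m); cv2.fillConvexPoly(roi,proj(n,S(st,M)).astype(np.int32),1)
        k,_,s,c=cv2.connectedComponentsWithStats(m*roi)
        for j in range(1,k):
            if s[j,4]>25:
                z=.108
                q=Sinv(st,ray(n,[c[j]],z))[0]*1e3; qb=Sinv(st,ray(n,[c[j]],.05))[0]*1e3
                print(n,lab,"px",np.round(c[j]),"area",s[j,4],"hsv",i[int(c[j][1]),int(c[j][0])],"on deck plane",np.round(q),"at bin floor",np.round(qb))
    d=cv2.absdiff(ref,im).max(2)>40
    o=np.zeros(d.shape,np.uint8); cv2.fillConvexPoly(o,proj(n,S(st,np.array([(.16,.13,0),(.18,-.29,0),(-.18,-.29,0),(-.16,.13,0)]))).astype(np.int32),1)
    k,_,s,c=cv2.connectedComponentsWithStats((d&(o==0)).astype(np.uint8)); print("outside changes",[(np.round(c[j]).tolist(),int(s[j,4])) for j in range(1,k) if s[j,4]>40])
    for th in(0,.05): print(n,"rim pred",th,np.round(proj(n,S(st,np.array([(x,-.19+r*np.cos(th),.097+r*np.sin(th)) for x in(.125,-.125) for r in(.075,-.075)])))).tolist())
E
python3 c.py
```

```text
18.9 [ 0.3479629  -0.34411155  0.22959723]
top start px [274. 190.] area 201 hsv [ 75 108 196] on deck plane [ 89. -23.] at bin floor [109. -22.]
top start px [239. 224.] area 154 hsv [ 80 100 119] on deck plane [37. 78.] at bin floor [54. 84.]
top start px [280. 227.] area 196 hsv [ 48  67 109] on deck plane [-2. -9.] at bin floor [13. -8.]
top start px [250. 255.] area 107 hsv [ 85 112 137] on deck plane [-42.  75.] at bin floor [-29.  80.]
top start px [284. 257.] area 178 hsv [ 71 111 169] on deck plane [-71.   2.] at bin floor [-60.   4.]
top now px [342. 178.] area 179 hsv [ 74 107 196] on deck plane [  66. -183.] at bin floor [  85. -192.]
top now px [356. 233.] area 338 hsv [35 48 73] on deck plane [ -70. -169.] at bin floor [ -59. -177.]
top now px [239. 224.] area 154 hsv [ 84 104 121] on deck plane [37. 78.] at bin floor [54. 84.]
top now px [250. 255.] area 105 hsv [ 87 112 132] on deck plane [-42.  75.] at bin floor [-29.  81.]
outside changes [([631.0, 174.0], 133), ([616.0, 179.0], 76), ([546.0, 251.0], 6289), ([625.0, 243.0], 683), ([636.0, 233.0], 45), ([437.0, 330.0
[... 773 characters left out ...]
7.] area 313 hsv [ 74 137 246] on deck plane [ 88. -23.] at bin floor [ 60. -35.]
scene now px [286. 229.] area 168 hsv [ 68 132 206] on deck plane [ -40. -150.] at bin floor [ -78. -171.]
scene now px [273. 243.] area 243 hsv [ 41  73 127] on deck plane [   7. -158.] at bin floor [ -28. -180.]
scene now px [245. 283.] area 229 hsv [ 70 133 242] on deck plane [ 115. -168.] at bin floor [  89. -191.]
outside changes [([320.0, 89.0], 12859), ([240.0, 9.0], 45), ([457.0, 89.0], 6019), ([383.0, 176.0], 752), ([252.0, 224.0], 1410)]
scene rim pred 0 [[266.0, 298.0], [202.0, 273.0], [316.0, 209.0], [258.0, 190.0]]
scene rim pred 0.05 [[266.0, 297.0], [202.0, 274.0], [316.0, 208.0], [258.0, 191.0]]
```

Run:
```python
from h import *
im=ctrl.grab_frame("scene")[180:365,210:420]
b=cv2.resize(cv2.imread("pics/p2.png"),(210,185),interpolation=cv2.INTER_AREA)
f=lambda a:np.float32(cv2.Canny(a,60,150))
for nm,(y0,y1,x0,x1) in {"far rim":(5,110,0,55),"near rim":(80,130,55,100)}.items():
    print(nm,cv2.phaseCorrelate(np.float32(cv2.cvtColor(b,6))[y0:y1,x0:x1],np.float32(cv2.cvtColor(im,6))[y0:y1,x0:x1]),np.abs(b[y0:y1,x0:x1].astype(int)-im[y0:y1,x0:x1]).mean())
```

```text
far rim ((0.09654147312219763, 0.022752066324244424), 0.7872722284293469) 27.283290043290044
near rim ((0.6142227404589491, -0.12914371299503458), 0.7653094452222188) 13.03288888888889
```

```bash
python3 -c "
from workcell import ctrl
print(ctrl.hand_in())"
```

```text
the job is handed in; nothing more can be done
None
```

I pressed the bin down to its hard stop and swept all three offcuts into it. The last camera check showed the bin still level, the two discs on the deck where they were and the hand clear. The job is handed in at about 19 s on the robot's clock.

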